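Bring the orange tub round to the pick arrow

ROBOT

A 6-joint arm with a two-finger parallel gripper is mounted at the origin on the work surface. World frame = base frame: x ahead of the robot, y to its left, z up, the work surface at z = 0. Lengths are in m, angles in rad, forces in N, time in s.
With the tool pointing down it reaches from about 0.15 to 0.775 m from the base axis. Payload 6.1 kg.
Tool frame: the origin (TCP) lies midway between the tips of the shut fingers; the grasp point (between the pads) lies 19 mm behind it; z points along the fingers, y is the line along which they close (so a half turn about z gives the same grasp; the last joint's range is limited). The gripper opens to 85 mm and grips with 20 to 120 N. Pads are 22 mm wide; open, the fingers measure 114 mm over their backs; the gripper's body (76 mm by 85 mm) begins 54 mm behind the grasp point. The pads swing forward as they close: fully open they stand 13 mm farther back than shut.
Start: joints at [1.102, 0.126, -0.04, 1.405, 0, 1.571], TCP at [0.237, 0.468, 0.231] pointing down, gripper open.
Joint ranges: [-2.72, 2.72], [-0.95, 1.95], [-1.27, 1.35], [-1.78, 2.02], [-1.46, 1.47], [-3.14, 3.14]. Speed limits (rad/s): [2.39, 2.39, 3.01, 3.14, 3.14, 3.14].

INTERFACE

Orientations are given as [roll, pitch, yaw] about the fixed x, y, z axes, in that order (R = Rz(yaw) Ry(pitch) Rx(roll)).
In Python, from bench import get_state, vision, sign_off gives the robot as it stands.
- The arm moves only by the tool jog_arm, never from a script. Its argument "steps" is one flat list of numbers, 6 for each row, row after row: the shift along the tool's x, y, z in mm, then the turn, a rotation vector about the tool's x, y, z in rad. In form: [dx, dy, dz, wx, wy, wz, dx, dy, dz, wx, wy, wz, ...]. A call has exactly 10 rows; each row is the pose to reach, as a shift and turn from the pose commanded when the call began, along the tool's axes at that moment; what a row does not reach only later rows make up. A row lasts 1/8 s, in which the tool goes at most 62.5 mm and 10.7 degrees, less where a joint would pass 70% of its speed; a pose out of reach is approached as far as the arm can. A call with a gripper value outside its range is refused whole. "grip" is the opening, from -1 (shut) to 1 (fully open), set as the call begins (left out, the last holds). The fingers move at their own pace and stop on an object; "force" is the grip in N (left out, the last holds). Time passes only in rows, so rows that repeat a pose let the fingers close, or fill a call up. It gives the time, the measured TCP pose, the force, the opening and the grip force at its end, in the units of the state.
- get_state(): the state, without advancing time (a new reading comes with each control period).
- vision.grab_frame(name): name is "scene" or "top"; returns the picture (400x640x3 uint8, red, green, blue); there is no depth.
- vision.camera_info(name): a dict with "camera_matrix" (3x3 intrinsics, pixels), "dist_coeffs" ([k1, k2, p1, p2, k3] as OpenCV has them; the pictures are not rectified), "R" (3x3) and "t" (3): a world point X has camera coordinates R X + t. Camera axes: x right, y down, z forward; pixel columns grow to the right and rows downward; lengths in m; the calibration is good to about 2 mm. A picture is of the moment at which its call begins. camera_info takes no time and is no camera call.
- sign_off(): hands the job in; it is judged then, once.
Trained networks look in the newest picture that a camera, given by its name, has taken for a name from the list of things; names that differ only in an ending like _2 or _b are one class to them, and where a whole thing is asked for, a point or a joint stands for the part that bears it (a point fixed in the world has none). Each returns a list of dicts, best first, with "p" (0 to 1); they miss things now and then, are a little off and sometimes report something else, mostly with a low value. They report only what shows in the picture. A call takes as long as a camera call. They do not tell look-alikes from the thing itself.
- vision.search_frame(camera, name): "location" ([x, y, z] in m, in world coordinates, good to about 4 mm: the middle of the surface that is visible of it).
- vision.regions_of(camera, name): "region" (400x640 bool, what is visible of it).
The state is a dict: "t": time; "joint_positions": joint angles; "qvel": joint speeds; "effort": joint torques, N m; "tcp_pos": TCP position; "tool_rot": TCP orientation; "force": force on the tool from outside, world axes, zero at the start; "wrist_torque": the same for the moment, N m; "grip_width": opening from 0.0 (shut) to 1.0 (fully open); "finger_force": force on a finger pad.
Only numpy, scipy, OpenCV 4.12 (cv2) and the standard library are available. Lean on these libraries where they do the work, as an engineer would, in place of code of your own. Each camera call takes 0.05 s, during which the arm holds its last target. There are 200 camera calls.

TASK

On the parts counter, push on the arms of the turntable with a fingertip to turn it until the orange tub stands squarely at the yellow arrow, then press the green button to confirm and let it go. Do not press the button before the tub is there, do not touch or lift any of the tubs, which just ride round in their pockets, and leave the bottle, the carton and the screwdriver where they are.

Things in the scene. Friction and masses are not known exactly. Their poses are not given: they have to be found in the camera images.
- turntable: Aluminium disc, 196 mm across, 14 mm thick; turns both ways about its vertical centre axis (no stop within 1.5 turns) with a light steady friction of 0.09 N m, and stays where it is left. Origin on the axis, 12 mm above the counter; z up, yaw grows counter-clockwise seen from above. Three pockets, 65 mm from the axis at 60, 180 and 300 degrees from its +x axis, hold one tub each.
- hub (a point): Top centre of the turntable's dark hub (36 mm across), on the turning axis, 68 mm above the counter. The pockets round it have rims 8 mm high, 51 mm across outside; the disc's top is 26 mm above the counter.
- spoke_end (a point): On the top edge of one of the turntable's three arms (spokes), 120 mm from the axis, 56 mm above the counter. Arms: black upright flat bars with red ends, along the turntable's +x axis and 120 degrees either side, out to 146 mm from the axis, 12 mm wide, from 26 to 56 mm above the counter. Beyond the disc's rim (98 mm from the axis) the space under them is free.
- foot: Fixed dark foot under the turntable: a disc 190 mm across with its origin on the turntable's axis at counter height. A flat dark tongue, 60 mm wide and 6 mm thick, runs out along the foot's own -x axis to 195 mm from the axis, and the yellow arrow painted on it points back at the turntable's axis.
- pick_point (a point): The place opposite the arrow where the orange tub's centre has to come: on the foot's -x axis, 65 mm from the turntable's axis, 26 mm above the counter (level with the top of the disc). Does not turn with the turntable.
- arrow_tip (a point): Tip of the yellow arrow on the fixed tongue, about 115 mm from the turntable's axis, 7 mm above the counter.
- orange_tub: Orange round screw-cap tub (40 mm across, 45 mm tall, same-coloured cap, pale paper band), standing loose in one of the turntable's three pockets; origin at the centre of its underside, 26 mm above the counter, z up.
- blue_tub: Blue round screw-cap tub (40 mm across, 45 mm tall, same-coloured cap, pale paper band), standing loose in one of the turntable's three pockets; origin at the centre of its underside, 26 mm above the counter, z up.
- white_tub: White round screw-cap tub (40 mm across, 45 mm tall, same-coloured cap, pale paper band), standing loose in one of the turntable's three pockets; origin at the centre of its underside, 26 mm above the counter, z up.
- confirm_top (a point): Centre of the top face of the green round push button (34 mm across) on a grey box, 90 by 75 mm and 40 mm high, fixed to the counter to one side of the turntable. Press straight down: 6 mm travel, about 5 N at full travel, springs back.
- confirm (a joint): Travel of the green button: 0 up, 0.006 m fully down; it counts as pressed beyond 0.004 m.
- bottle: Clear bottle with blue cap, 60 mm across, 150 mm tall, standing loose on the counter; origin at the centre of its underside. Leave alone.
- carton: Small white carton, 65 by 60 by 60 mm, loose on the counter; origin at the centre of its underside. Leave alone.
- screwdriver: Red-handled screwdriver lying loose on the counter; its length is along its own x axis. Leave alone.
There are look-alikes about, which are no part of the job. What is shaped like the white_tub but purple is not meant. Several things have the shape of the blue_tub; the one meant has the colours described above.

How it is judged:
By the outcome, as a careful person would: the job done as asked, in the order asked, and still so for the second after the job is handed in, with the robot touching nothing.
It also fails if it takes over 64 s, if anything falls off the work surface, if the arm or the gripper's body presses on something with over 40 N, if the wrist force passes 120 N, or if a joint passes its speed limit or range.

## Working session

There is one attempt and no reset: what is moved stays moved. The work goes in short steps, Python scripts to look and compute and a tool call to move; the robot and the scene stay as the last step left them, time stands still between calls to the robot, and variables do not carry over. Pictures are saved under pics/ and viewed, at most 10 in all, crops included, and the job is handed in when it is done.

Besides the shell and the picture viewer there is one more tool, called after "Emit:" as name(argument=value, ...) on one line, values as JSON. jog_arm: Moves the arm, as the interface text tells. Its arguments: {"type":"object","properties":{"steps":{"type":"array"},"grip":{"type":"number"},"force":{"type":"number"}},"required":["steps"]}

```bash
mkdir -p pics
cat > h.py <<'E'
import numpy as np,cv2
from bench import get_state,vision,sign_off
def cam(n):
    c=vision.camera_info(n);return [np.array(c[k],float) for k in("camera_matrix","dist_coeffs","R","t")]
def px2w(n,uv,z):
    K,d,R,t=cam(n);uv=np.array(uv,float).reshape(-1,1,2)
    p=cv2.undistortPoints(uv,K,d).reshape(-1,2)
    r=np.c_[p,np.ones(len(p))]@R;C=-R.T@t
    return C+r*((z-C[2])/r[:,2])[:,None]
def w2px(n,X):
    K,d,R,t=cam(n);return cv2.projectPoints(np.array(X,float).reshape(-1,1,3),cv2.Rodrigues(R)[0],t,K,d)[0].reshape(-1,2)
def snap(n,f):
    im=vision.grab_frame(n);cv2.imwrite('pics/'+f,im[:,:,::-1]);return im
E
python3 - <<'E'
from h import *
for n in("top","scene"):
    snap(n,n+'0.png')
for nm in ("hub","spoke_end","arrow_tip","orange_tub","confirm_top","bottle","carton","screwdriver","foot"):
    for r in vision.search_frame("top",nm)[:4]: print(nm,np.round(r["location"],3),round(r["p"],2))
s=get_state();print(s["t"],s["tcp_pos"],s["tool_rot"])
E
```

```text
hub [0.582 0.066 0.028] 0.66
spoke_end [0.573 0.07  0.033] 0.9
arrow_tip [0.429 0.068 0.006] 0.78
orange_tub [0.638 0.094 0.071] 0.67
confirm_top [0.639 0.096 0.069] 0.25
bottle [ 0.442 -0.327  0.099] 0.88
bottle [0.577 0.069 0.029] 0.73
carton [ 0.627 -0.345  0.064] 0.84
screwdriver [0.698 0.364 0.02 ] 0.67
foot [0.428 0.065 0.008] 0.6
0.55 [0.23720172 0.46833064 0.23129319] [-3.14157281e+00 -1.45522695e-05  2.67278262e+00]
```

View pics/top0.png

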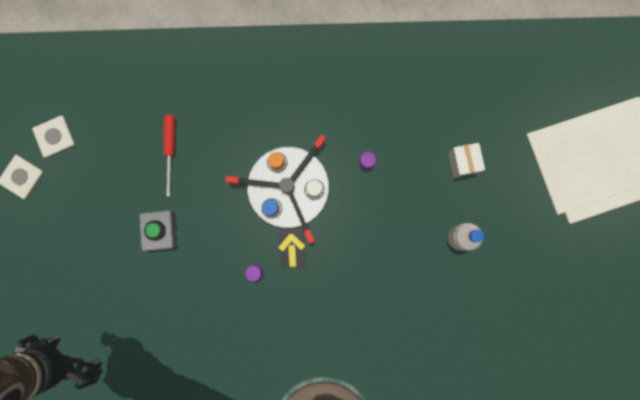

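View pics/scene0.png

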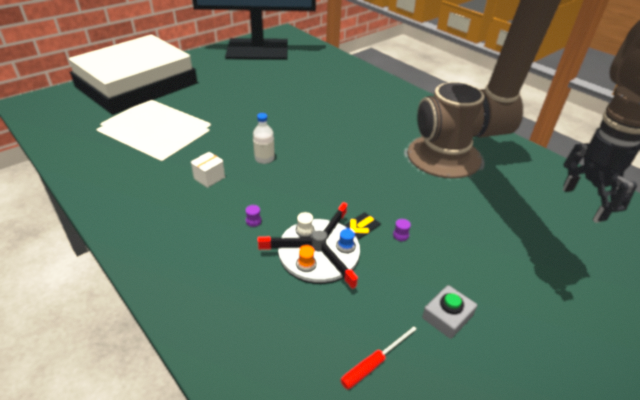

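Top view (up = +x, left = +y): the orange tub is at (277,161) on the turntable, with the hub at (287,186). Red spoke ends are at (321,140), (232,180) and (310,237). The arrow is at (291,245) and the green button at (153,230). Purple look-alikes are at (368,160) and (253,273). Only one tub is orange.

```bash
cat >> h.py <<'E'
def blobs(im,lo,hi,amin=15):
    h=cv2.cvtColor(im,cv2.COLOR_RGB2HSV);m=cv2.inRange(h,np.array(lo),np.array(hi))
    n,l,s,c=cv2.connectedComponentsWithStats(m);return [(c[i],s[i,4]) for i in range(1,n) if s[i,4]>=amin]
E
python3 - <<'E'
from h import *
im=cv2.imread('pics/top0.png')[:,:,::-1].copy()
for nm,lo,hi,z in (("orange",(6,140,90),(18,255,255),.071),("blue",(105,140,60),(120,255,255),.071),("yellow",(22,120,90),(35,255,255),.007),("green",(55,150,80),(75,255,255),.05),("purple",(135,120,50),(155,255,255),.045),("red",(0,170,100),(4,255,255),.056),("red2",(174,170,100),(180,255,255),.056)):
    for c,a in blobs(im,lo,hi): print(nm,np.round(c,1),a,np.round(px2w("top",c,z)[0],4))
print("hub",px2w("top",[287,185.5],.068))
g=im[130:310,210:390];cv2.imwrite('pics/c.png',cv2.resize(g,(600,600),interpolation=cv2.INTER_CUBIC)[:,:,::-1])
K,d,R,t=cam("top");print(-R.T@t)
E
```

```text
orange [275.8 160.3] 169 [0.6348 0.0973 0.071 ]
blue [269.8 207.3] 142 [0.525  0.1127 0.071 ]
blue [476.8 235.5] 116 [ 0.4496 -0.3612  0.071 ]
yellow [291.3 247.8] 342 [0.4308 0.0687 0.007 ]
purple [370.5 158.7] 43 [ 0.638 -0.126  0.045]
purple [255.3 274.2] 54 [0.371  0.1513 0.045 ]
red [168.9 134.7] 360 [0.7055 0.3538 0.056 ]
red [320.3 140.7] 35 [ 0.6821 -0.0074  0.056 ]
red [231.7 179.6] 50 [0.5939 0.2037 0.056 ]
hub [[0.57527693 0.072304   0.068     ]]
[ 0.4280387  -0.01650997  1.2218178 ]
```

View pics/c.png

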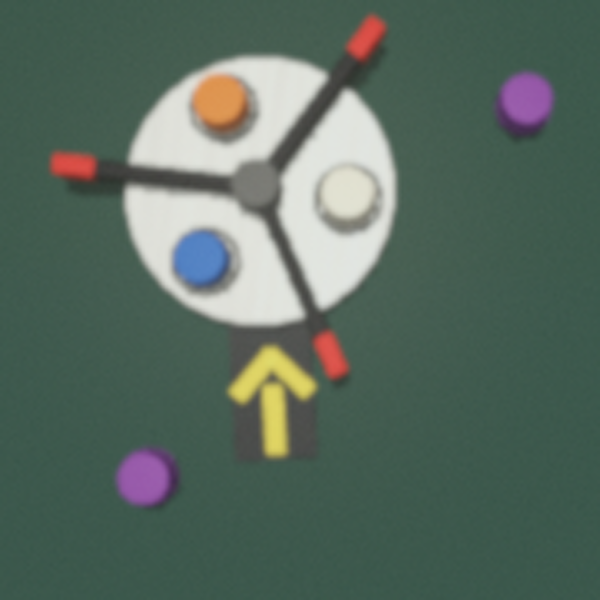

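```bash
cat >> h.py <<'E'
def measure(im):
    P=lambda m,z:px2w("top",np.argwhere(m)[:,::-1],z)[:,:2]
    h=cv2.cvtColor(im,cv2.COLOR_RGB2HSV)
    y=P(cv2.inRange(h,np.array((22,120,90)),np.array((35,255,255)))>0,.007)
    w=np.zeros(im.shape[:2],np.uint8);w[130:250,230:350]=cv2.inRange(h,np.array((0,0,120)),np.array((179,60,255)))[130:250,230:350]
    n,l,s,c=cv2.connectedComponentsWithStats(w);i=1+np.argmax(s[1:,4])
    cs,_=cv2.findContours((l==i).astype(np.uint8),cv2.RETR_EXTERNAL,cv2.CHAIN_APPROX_NONE)
    q=px2w("top",cv2.convexHull(max(cs,key=len)).reshape(-1,2),.026)[:,:2]
    A=np.c_[2*q,np.ones(len(q))];s=np.linalg.lstsq(A,(q**2).sum(1),rcond=None)[0]
    return y,s[:2],np.sqrt(s[2]+s[:2]@s[:2])
E
python3 - <<'E'
from h import *
im=cv2.imread('pics/top0.png')[:,:,::-1].copy()
y,c,r=measure(im);print("axis",c,r,"yellow mean",y.mean(0))
# tongue symmetry: dark tongue midline from rows 250..262
g=cv2.cvtColor(im,cv2.COLOR_RGB2HSV)
for v in (234,240,246,252,258,264):
    row=g[v,265:330]; u=np.where(row[:,1]<60)[0]; yy=np.where((row[:,1]>110)&(row[:,0]<36)&(row[:,0]>20))[0]
    u=np.r_[u,yy]
    if len(u): print(v,u.min()+265,u.max()+265,np.round(px2w("top",[(u.min()+u.max())/2+265,v],.006)[0],4))
for c_,a in blobs(im,(50,130,40),(80,255,255)): print("green",c_,a,px2w("top",c_,.048))
e=[];print(g[232,145:160:3].tolist())
E
```

```text
axis [0.57848232 0.07430399] 0.0998475135009179 yellow mean [0.43087604 0.06874848]
234 278 313 [0.4639 0.0581 0.006 ]
240 278 315 [0.4494 0.056  0.006 ]
246 277 306 [0.4351 0.0683 0.006 ]
252 279 305 [0.4206 0.0673 0.006 ]
258 279 305 [0.4062 0.0676 0.006 ]
264 280 305 [0.3917 0.0666 0.006 ]
green [152.58709677 229.87741935] 155 [[0.47961058 0.39296139 0.048     ]]
[[66, 83, 104], [67, 142, 160], [67, 138, 164], [67, 134, 165], [67, 135, 161]]
```

Emit:
jog_arm(steps=[-45, -20, 0, 0, 0, -0.047, -95, -42, 0, 0, 0, -0.094, -145, -64, 0, 0, 0, -0.141, -195, -86, 0, 0, 0, -0.188, -245, -108, 0, 0, 0, -0.235, -295, -130, 0, 0, 0, -0.282, -345, -152, 0, 0, 0, -0.329, -395, -174, 0, 0, 0, -0.376, -445, -196, 0, 0, 0, -0.423, -490, -216, 0, 0, 0, -0.469], grip=-1)

```text
t: 1.8
tcp_pos: [0.5778, 0.0525, 0.2313]
tool_rot: [3.141, 0.0, -3.141]
force: [0.7, -0.0, -0.4]
grip_width: 0.0
finger_force: 0.0
```

Emit:
jog_arm(steps=[-30, -43, 0, 0, 0, 0, -60, -86, 0, 0, 0, 0, -60, -86, 20, 0, 0, 0, -60, -86, 55, 0, 0, 0, -60, -86, 95, 0, 0, 0, -60, -86, 135, 0, 0, 0, -60, -86, 165, 0, 0, 0, -60, -86, 185, 0, 0, 0, -60, -86, 193, 0, 0, 0, -60, -86, 193, 0, 0, 0])

```text
t: 3.05
tcp_pos: [0.6367, -0.0317, 0.0382]
tool_rot: [3.142, -0.0, -3.141]
force: [-1.1, 0.6, 0.3]
grip_width: 0.001
finger_force: 0.0
```

Run:
```python
import numpy as np
c=np.array([577,73]);r=122
p=lambda a:c+r*np.array([np.cos(np.radians(a)),np.sin(np.radians(a))])
for a0 in range(-60,110,40):
    d=[np.round((p(a0+4*k)-p(a0))*[-1,1]).astype(int).tolist() for k in range(1,11)];print(a0,p(a0).round(),d)
```

```text
-60 [638. -33.] [[-7, 5], [-14, 10], [-21, 15], [-27, 21], [-32, 27], [-38, 34], [-42, 41], [-47, 48], [-50, 56], [-54, 64]]
-20 [692.  31.] [[-3, 8], [-5, 16], [-6, 25], [-7, 33], [-7, 42], [-7, 50], [-6, 59], [-5, 67], [-3, 75], [0, 83]]
20 [692. 115.] [[3, 8], [7, 16], [11, 23], [16, 30], [21, 37], [27, 43], [33, 49], [40, 54], [46, 59], [54, 64]]
60 [638. 179.] [[8, 4], [15, 7], [23, 10], [31, 13], [40, 14], [48, 16], [57, 16], [65, 16], [74, 16], [82, 14]]
100 [556. 193.] [[8, -2], [17, -4], [25, -7], [32, -10], [40, -14], [47, -19], [54, -24], [60, -29], [67, -35], [72, -42]]
```

Emit:
jog_arm(steps=[-7, 5, 0, 0, 0, 0, -14, 10, 0, 0, 0, 0, -21, 15, 0, 0, 0, 0, -27, 21, 0, 0, 0, 0, -32, 27, 0, 0, 0, 0, -38, 34, 0, 0, 0, 0, -42, 41, 0, 0, 0, 0, -47, 48, 0, 0, 0, 0, -50, 56, 0, 0, 0, 0, -54, 64, 0, 0, 0, 0])

```text
t: 4.3
tcp_pos: [0.6909, 0.0328, 0.0383]
tool_rot: [-3.142, -0.0, -3.141]
force: [-0.2, -1.5, 1.1]
grip_width: 0.001
finger_force: 0.4
```

Emit:
jog_arm(steps=[-3, 8, 0, 0, 0, 0, -5, 16, 0, 0, 0, 0, -6, 25, 0, 0, 0, 0, -7, 33, 0, 0, 0, 0, -7, 42, 0, 0, 0, 0, -7, 50, 0, 0, 0, 0, -6, 59, 0, 0, 0, 0, -5, 67, 0, 0, 0, 0, -3, 75, 0, 0, 0, 0, 0, 83, 0, 0, 0, 0])

```text
t: 5.55
tcp_pos: [0.6906, 0.1158, 0.0383]
tool_rot: [-3.142, 0.0, -3.142]
force: [0.1, -0.9, 0.4]
grip_width: -0.0
finger_force: 0.5
```

Emit:
jog_arm(steps=[3, 8, 0, 0, 0, 0, 7, 16, 0, 0, 0, 0, 11, 23, 0, 0, 0, 0, 16, 30, 0, 0, 0, 0, 21, 37, 0, 0, 0, 0, 27, 43, 0, 0, 0, 0, 33, 49, 0, 0, 0, 0, 40, 54, 0, 0, 0, 0, 46, 59, 0, 0, 0, 0, 54, 64, 0, 0, 0, 0])

```text
t: 6.8
tcp_pos: [0.6364, 0.1796, 0.0383]
tool_rot: [-3.142, 0.0, -3.142]
force: [-0.1, -1.2, -0.1]
grip_width: 0.001
finger_force: 0.5
```

Run:
```python
from h import *
im=snap("top","top1.png");c0=np.array([.577,.073])
for nm,lo,hi,z in (("orange",(6,140,90),(18,255,255),.071),("blue",(105,140,60),(120,255,255),.071),("red",(0,170,100),(4,255,255),.056)):
    for c,a in blobs(im,lo,hi):
        w=px2w("top",c,z)[0][:2]-c0
        if np.hypot(*w)<.2:print(nm,np.round(c,1),a,w.round(4),np.degrees(np.arctan2(w[1],w[0])))
s=get_state();print(s["t"],s["tcp_pos"],s["force"])
cv2.imwrite('pics/c1.png',cv2.resize(im[110:290,190:390],(780,600),interpolation=cv2.INTER_CUBIC)[:,:,::-1])
```

```text
orange [265.5 203. ] 182 [-0.0418  0.0496] 130.11533168319076
orange [294.1 239.4] 19 [-0.1272 -0.0154] -173.08230064571862
blue [312.5 194.1] 138 [-0.0235 -0.0598] -111.43782485727738
red [329.6 149.4] 44 [ 0.0836 -0.102 ] -50.685870032290445
red [298.1 242. ] 15 [-0.1332 -0.0236] -169.957766502034
6.85 [0.63524063 0.18022586 0.03831564] [-0.98557084  0.3103307   0.22256312]
```

View pics/c1.png

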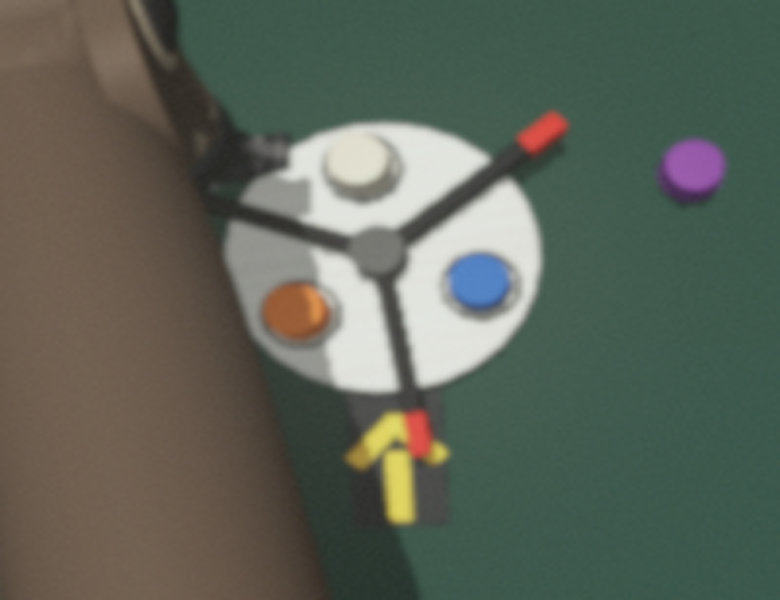

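The crop shows orange at 129° (crop px 295,310), with the finger behind the spoke. About 53° remains.

Emit:
jog_arm(steps=[8, 4, 0, 0, 0, 0, 15, 7, 0, 0, 0, 0, 23, 10, 0, 0, 0, 0, 31, 13, 0, 0, 0, 0, 40, 14, 0, 0, 0, 0, 48, 16, 0, 0, 0, 0, 57, 16, 0, 0, 0, 0, 65, 16, 0, 0, 0, 0, 74, 16, 0, 0, 0, 0, 82, 14, 0, 0, 0, 0])

```text
t: 8.1
tcp_pos: [0.5541, 0.1933, 0.0383]
tool_rot: [3.141, 0.0, -3.141]
force: [0.8, 0.3, 0.7]
grip_width: -0.0
finger_force: 0.5
```

Emit:
jog_arm(steps=[3, -1, 0, 0, 0, 0, 6, -1, 0, 0, 0, 0, 8, -2, 0, 0, 0, 0, 10, -2, 0, 0, 0, 0, 12, -3, 0, 0, 0, 0, 14, -3, 0, 0, 0, 0, 15, -4, 0, 0, 0, 0, 16, -4, 0, 0, 0, 0, 17, -4, 0, 0, 0, 0, 17, -4, 0, 0, 0, 0])

```text
t: 9.35
tcp_pos: [0.5376, 0.1892, 0.0383]
tool_rot: [-3.142, -0.0, -3.141]
force: [0.6, -0.1, 0.4]
grip_width: -0.003
finger_force: 0.2
```

```bash
cat > m.py <<'E'
from h import *
import sys
im=snap("top",sys.argv[1]);c0=np.array([.577,.073])
for nm,lo,hi,z in (("orange",(6,140,60),(18,255,255),.071),("blue",(105,140,60),(120,255,255),.071),("red",(0,170,80),(4,255,255),.056)):
    for c,a in blobs(im,lo,hi):
        w=px2w("top",c,z)[0][:2]-c0
        if np.hypot(*w)<.2:print(nm,np.round(c,1),a,w.round(4),np.hypot(*w).round(4),np.degrees(np.arctan2(w[1],w[0]))%360)
s=get_state();print(s["t"],s["tcp_pos"],s["force"])
cv2.imwrite('pics/c_'+sys.argv[1],cv2.resize(im[110:290,190:390],(780,600),interpolation=cv2.INTER_CUBIC)[:,:,::-1])
E
python3 m.py t2.png
```

```text
orange [286.  212.6] 178 [-0.0652  0.0024] 0.0653 177.8880223503503
blue [310.6 171.6] 142 [ 0.0292 -0.0565] 0.0636 297.31352490959824
red [288.  130.4] 47 [ 0.1318 -0.0042] 0.1319 358.18204875905803
red [334.9 215.2] 18 [-0.0726 -0.1109] 0.1325 236.77976613338208
9.4 [0.53760635 0.1891967  0.03826521] [ 0.22581793 -0.03831574 -0.08124767]
```

View pics/c_t2.png

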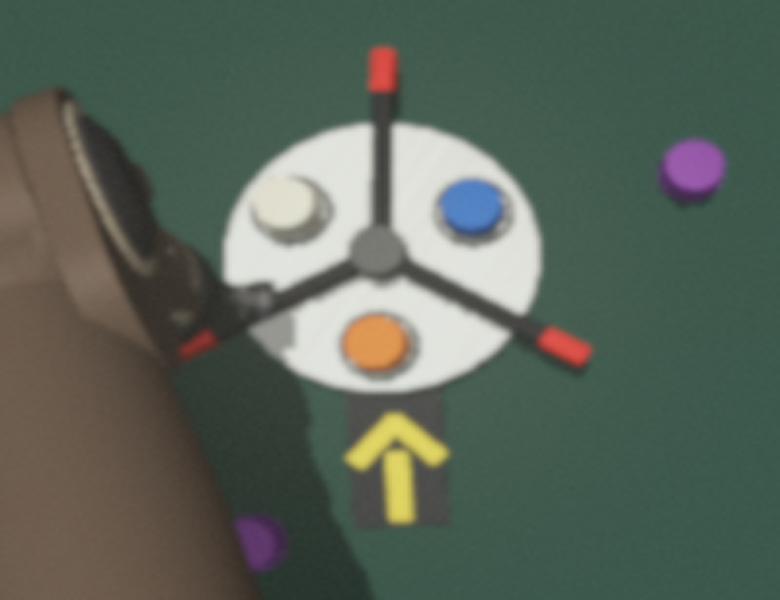

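Orange is at crop px (376,343), slightly short of the arrow line. I'll refine the axis and the arrow direction.

Run:
```python
from h import *
from scipy.optimize import least_squares
red=[];tub=[]
for f in("top0","top1","t2"):
    im=cv2.imread(f'pics/{f}.png')[:,:,::-1].copy()
    for lo,hi,z,L,m in (((6,140,60),(18,255,255),.071,tub,100),((105,140,60),(120,255,255),.071,tub,100),((0,170,80),(4,255,255),.056,red,30)):
        for c,a in blobs(im,lo,hi,m):
            w=px2w("top",c,z)[0][:2]
            if np.hypot(*(w-[.577,.073]))<.16:L.append(w)
red=np.array(red);tub=np.array(tub);print(len(red),len(tub))
f=lambda p:np.r_[np.hypot(*(red-p[:2]).T)-p[2],np.hypot(*(tub-p[:2]).T)-.065]
r=least_squares(f,[.577,.073,.132]);print(r.x,r.fun.round(4));c=r.x[:2]
im=cv2.imread('pics/t2.png')[:,:,::-1].copy()
y=measure(im)[0];m=y.mean(0);v=np.linalg.svd(y-m,full_matrices=False)[2]
a=lambda d:np.degrees(np.arctan2(d[1],d[0]))%360
print("arrow mean",m,"angle from axis",a(m-c))
for lo,hi in((.385,.405),(.405,.425),(.425,.445),(.445,.465)):
    s=y[(y[:,0]>lo)&(y[:,0]<hi)];print(len(s),s.mean(0),(s[:,1].min()+s[:,1].max())/2)
for w in (red[-1],red[-2],tub[-2],tub[-1]):print(a(w-c))
```

```text
4 6
[0.57619416 0.07296396 0.13248787] [ 0.0004 -0.0006 -0.0001  0.0002 -0.0015 -0.0002 -0.0006 -0.0011 -0.0005
 -0.0011]
arrow mean [0.43102225 0.06856622] angle from axis 181.73514742306233
52 [0.39599258 0.06743328] 0.06763403687717505
56 [0.41460574 0.06737159] 0.0673670057590807
150 [0.43572798 0.06886786] 0.06828237694894987
93 [0.45290407 0.06943253] 0.06930793471811117
358.20863779962247
309.59388444038035
177.82961115482058
297.97005949795584
```

Emit:
jog_arm(steps=[1, 0, 0, 0, 0, 0, 2, -1, 0, 0, 0, 0, 3, -1, 0, 0, 0, 0, 4, -1, 0, 0, 0, 0, 5, -2, 0, 0, 0, 0, 6, -2, 0, 0, 0, 0, 7, -2, 0, 0, 0, 0, 7.5, -2.5, 0, 0, 0, 0, 7.7, -2.6, 0, 0, 0, 0, 7.7, -2.6, 0, 0, 0, 0])

```text
t: 10.65
tcp_pos: [0.53, 0.1867, 0.0383]
tool_rot: [3.142, -0.0, -3.141]
force: [0.5, -0.1, 0.5]
grip_width: -0.0
finger_force: 0.3
```

```bash
sed -i 's/\[.577,.073\]/[.5762,.073]/' m.py; python3 m.py t3.png
```

```text
orange [287.9 212.6] 178 [-0.0644 -0.0021] 0.0644 181.85069995714582
blue [309.8 170.1] 141 [ 0.0336 -0.0545] 0.0641 301.6475174484688
red [284.2 130.4] 43 [0.133  0.0049] 0.1331 2.1062724382988787
10.7 [0.52997768 0.18666492 0.03827548] [0.82885262 0.19418905 0.51287655]
```

On target: orange is at 181.9° against 181.7° for the arrow. Next I back off, rise and go above the button.

Emit:
jog_arm(steps=[-5, 5, 0, 0, 0, 0, -12, 12, 0, 0, 0, 0, -12, 12, -30, 0, 0, 0, -12, 12, -70, 0, 0, 0, 0, 45, -90, 0, 0, 0, 15, 90, -90, 0, 0, 0, 30, 140, -90, 0, 0, 0, 45, 185, -90, 0, 0, 0, 50, 206, -90, 0, 0, 0, 50, 206, -70, 0, 0, 0])

```text
t: 11.95
tcp_pos: [0.4806, 0.3952, 0.1093]
tool_rot: [3.14, 0.002, -3.139]
force: [0.6, -0.0, 0.3]
grip_width: -0.002
finger_force: 0.0
```

```bash
python3 m.py t4.png
python3 - <<'E'
from h import *
snap("scene","s4.png")
im=cv2.imread("pics/s4.png");g=[b for b in blobs(im[:,:,::-1].copy(),(50,130,60),(75,255,255),30)]
print(g)
for z in(.046,.050,.054):print(z,w2px("scene",[.4796,.393,z]),px2w("scene",[x[0] for x in g],z))
cv2.imwrite("pics/s4c.png",cv2.resize(im[180:380,330:580],(750,600)))
E
```

```text
orange [288.  212.6] 174 [-0.0644 -0.0023] 0.0645 182.06829051126786
blue [309.8 170.1] 140 [ 0.0337 -0.0545] 0.0641 301.74828601449207
red [284.3 130.2] 41 [0.1333 0.0047] 0.1334 2.0131212023519724
red [239.8 216. ] 45 [-0.0688  0.1119] 0.1313 121.59009202857266
12.0 [0.47936439 0.39311065 0.10541721] [-0.28717761 -1.70395766 -2.25038734]
[(array([452.5804878 , 300.74146341]), np.int32(205))]
0.046 [[452.12010074 304.31123966]] [[0.4712829  0.38781903 0.046     ]]
0.05 [[452.52571371 303.13265482]] [[0.47446039 0.38920541 0.05      ]]
0.054 [[452.93352425 301.94791677]] [[0.47763787 0.39059179 0.054     ]]
```

View pics/s4c.png

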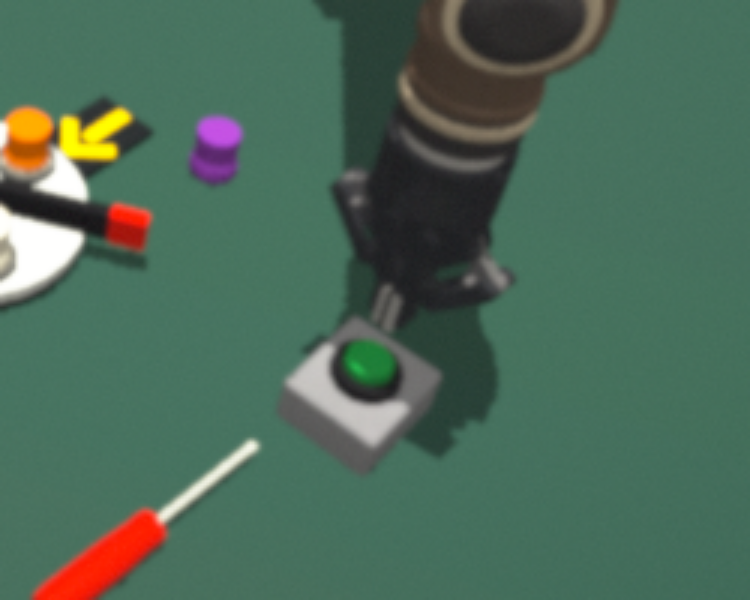

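The finger is centred over the button (crop px 370,362). I descend slowly.

Emit:
jog_arm(steps=[0, 0, 15, 0, 0, 0, 0, 0, 30, 0, 0, 0, 0, 0, 38, 0, 0, 0, 0, 0, 42, 0, 0, 0, 0, 0, 45, 0, 0, 0, 0, 0, 48, 0, 0, 0, 0, 0, 50, 0, 0, 0, 0, 0, 52, 0, 0, 0, 0, 0, 53, 0, 0, 0, 0, 0, 53, 0, 0, 0])

```text
t: 13.3
tcp_pos: [0.4802, 0.3928, 0.056]
tool_rot: [3.141, 0.001, -3.141]
force: [-1.6, -1.7, 7.4]
grip_width: -0.002
finger_force: 3.2
```

Emit:
jog_arm(steps=[0, 0, 0.5, 0, 0, 0, 0, 0, 1, 0, 0, 0, 0, 0, 1.5, 0, 0, 0, 0, 0, 2, 0, 0, 0, 0, 0, 2.5, 0, 0, 0, 0, 0, 3, 0, 0, 0, 0, 0, 3, 0, 0, 0, 0, 0, 3, 0, 0, 0, 0, 0, 3, 0, 0, 0, 0, 0, 3, 0, 0, 0])

```text
t: 14.55
tcp_pos: [0.4803, 0.3929, 0.0558]
tool_rot: [3.14, 0.002, -3.141]
force: [-6.3, -5.7, 20.9]
grip_width: 0.0
finger_force: 10.9
```

Force rises with no further travel, so the button is at its stop. I release in steps to confirm the spring travel.

Emit:
jog_arm(steps=[0, 0, -1, 0, 0, 0, 0, 0, -2, 0, 0, 0, 0, 0, -3, 0, 0, 0, 0, 0, -4, 0, 0, 0, 0, 0, -5, 0, 0, 0, 0, 0, -6, 0, 0, 0, 0, 0, -6, 0, 0, 0, 0, 0, -6, 0, 0, 0, 0, 0, -6, 0, 0, 0, 0, 0, -6, 0, 0, 0])

```text
t: 15.8
tcp_pos: [0.4802, 0.3928, 0.0583]
tool_rot: [3.141, 0.0, -3.141]
force: [1.2, -0.3, 3.5]
grip_width: 0.002
finger_force: 1.7
```

Emit:
jog_arm(steps=[0, 0, -2, 0, 0, 0, 0, 0, -6, 0, 0, 0, 0, 0, -15, 0, 0, 0, 0, 0, -30, 0, 0, 0, 0, 0, -50, 0, 0, 0, 0, 0, -70, 0, 0, 0, 0, 0, -80, 0, 0, 0, 0, 0, -80, 0, 0, 0, 0, 0, -80, 0, 0, 0, 0, 0, -80, 0, 0, 0])

```text
t: 17.05
tcp_pos: [0.4796, 0.3923, 0.1374]
tool_rot: [-3.141, -0.001, -3.141]
force: [-0.5, -0.4, -0.2]
grip_width: -0.001
finger_force: 0.0
```

```bash
python3 m.py t5.png
```

```text
orange [287.9 212.6] 175 [-0.0645 -0.0022] 0.0645 181.91264338989905
blue [309.8 170.1] 140 [ 0.0337 -0.0545] 0.0641 301.74828601449207
red [284.2 130.3] 41 [0.1331 0.0049] 0.1332 2.0917521342549144
red [239.8 216. ] 42 [-0.069  0.112] 0.1315 121.61810260385197
17.1 [0.47961217 0.39236264 0.13746545] [ 0.07441048 -0.68237595 -0.50388979]
```

The force was still 3.5 N after rising 2.5 mm, so the button has spring travel and was fully pressed. The turntable has not moved.

```bash
python3 -c "
from bench import sign_off;print(sign_off())"
```

```text
the job is handed in; nothing more can be done
None
```

I turned the orange tub to the yellow arrow (within about 0.3° by my camera measurement), then pressed the green button to its stop, released it and handed the job in, with the arm clear of everything.

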